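# Call the packer and point out the cup without a lid

## Task

Press the red call button right down and let it come back up; then show the packer the one cup in the batch that still has no lid: point straight down at it with the fingertips just above the middle of its open mouth, without touching it, hold still there for two seconds, and finish still pointing. Touch nothing but the button, and on the way do not bring the fingertips down close over any of the closed cups.

Things in the scene. Friction and masses are not known exactly. Their poses are not given: they have to be found in the camera images.
- open_cup: The cup without a lid: an empty kraft-brown paper soup cup, open at the top, 85 mm tall, 68 mm across the foot and 90 mm across the rim, wall 3 mm, 0.06 kg, loose and easily knocked over. It stands upright at one of the four places of the batch, two in a nearer and two in a farther row, their middles 110 to 240 mm apart. Origin: centre of its underside on the table, z up.
- mouth (a point): Centre of the open cup's mouth, level with its rim, 85 mm above the table; z up.
- cup_a: Closed paper soup cup: the same kraft-brown cup as the open one (68 mm across the foot, 90 mm across the rim) with a flat white plastic lid 95 mm across, full, 0.28 kg, loose; its lid's top is 94 mm above the table. Origin: centre of its underside on the table, z up.
- cup_b: Closed paper soup cup: the same kraft-brown cup as the open one (68 mm across the foot, 90 mm across the rim) with a flat white plastic lid 95 mm across, full, 0.28 kg, loose; its lid's top is 94 mm above the table. Origin: centre of its underside on the table, z up.
- cup_c: Closed paper soup cup: the same kraft-brown cup as the open one (68 mm across the foot, 90 mm across the rim) with a flat white plastic lid 95 mm across, full, 0.28 kg, loose; its lid's top is 94 mm above the table. Origin: centre of its underside on the table, z up.
- call (a joint): Travel of the red call button in m: 0 when up, 0.006 when right down. A spring pushes it back up; right down takes about 5 N.
- call_top (a point): Centre of the top face of the red button cap (40 mm across, top 58 mm above the table, pressed straight down), in a low black housing on an 80 mm square, 36 mm tall white box fixed to the table on the robot's left or right of the cups. The point moves down with the cap.
- jar: Amber seasoning jar with a steel cap, 42 mm across and 85 mm tall, 0.14 kg, standing loose on the side of the cups away from the button. To be left alone. Origin: centre of its underside on the table.
Things that resemble listed ones, but are neither listed nor needed, are in the scene too. What is shaped like the part that bears call but purple is not meant.

How it is judged:
By the outcome, as a careful person would: the job done as asked, in the order asked, and still so for the second after the job is handed in, with the robot touching nothing.
It also fails if it takes over 40 s, if anything falls off the work surface, if the arm or the gripper's body presses on something with over 40 N, if the wrist force passes 120 N, or if a joint passes its speed limit or range.

## Robot

A 6-joint arm with a two-finger parallel gripper is mounted at the origin on the work surface. World frame = base frame: x ahead of the robot, y to its left, z up, the work surface at z = 0. Lengths are in m, angles in rad, forces in N, time in s.
With the tool pointing down it reaches from about 0.3 to 0.875 m from the base axis. Payload 6.4 kg.
Tool frame: the origin (TCP) lies between the finger pads, 19 mm behind the fingertips; this is the grasp point; z points along the fingers, y is the line along which they close (so a half turn about z gives the same grasp; the last joint's range is limited). The gripper opens to 85 mm and grips with 20 to 120 N. Pads are 22 mm wide; open, the fingers measure 114 mm over their backs; the gripper's body (76 mm by 85 mm) begins 54 mm behind the grasp point. The pads swing forward as they close: fully open they stand 13 mm farther back than shut.
Start: joints at [0.991, 0.181, 1.607, -0, 1.354, -0.206], TCP at [0.21, 0.535, 0.25] pointing down, gripper open.
Joint ranges: [-2.99, 2.99], [-0.89, 2.07], [0.3, 2.58], [-1.14, 4.28], [0, 2.63], [-3.12, 3.12]. Speed limits (rad/s): [2.57, 2.57, 3.01, 3.14, 3.14, 3.14].

## Interface

Orientations are given as a unit quaternion [w, x, y, z].
In Python, from bench import ctrl gives the robot as it stands.
- The arm moves only by the tool send_rows, never from a script. Its arguments are lists of equal length, an entry for each row: "dr": the turn, a rotation vector about the tool's x, y, z in units of 6 degrees (1.0 is 6 degrees), a list of three; "xyz": the shift along the tool's x, y, z in cm, a list of three; "jaw": the opening in per cent of the stroke, from 0 (shut) to 100 (fully open). In form: {"dr": [[wx, wy, wz], ...], "xyz": [[dx, dy, dz], ...], "jaw": [jaw, ...]}. A call has exactly 8 rows; each row is the pose to reach, as a shift and turn from the pose commanded when the call began, along the tool's axes at that moment; what a row does not reach only later rows make up. A row lasts 1/8 s, in which the tool goes at most 62.5 mm and 10.7 degrees, less where a joint would pass 70% of its speed; a pose out of reach is approached as far as the arm can. A call with a gripper value outside its range is refused whole. The fingers move at their own pace and stop on an object; the grip force is fixed at half the most. Time passes only in rows, so rows that repeat a pose let the fingers close, or fill a call up. It gives the time, the measured TCP pose, the force, the opening and the grip force at its end, in the units of the state.
- ctrl.get_obs(): the state, without advancing time (a new reading comes with each control period).
- ctrl.camera(name): name is "side" or "top"; returns the picture (420x560x3 uint8, red, green, blue); there is no depth.
- ctrl.calibration(name): a dict with "camera_matrix" (3x3 intrinsics, pixels), "D" ([k1, k2, p1, p2, k3] as OpenCV has them; the pictures are not rectified), "world_from_camera" (4x4, takes a point from camera to world coordinates). Camera axes: x right, y up, looking along -z (the intrinsics and any distortion apply to the point x, -y, -z); pixel columns grow to the right and rows downward; lengths in m; the calibration is good to about 2 mm. A picture is of the moment at which its call begins. calibration takes no time and is no camera call.
- ctrl.hand_in(): hands the job in; it is judged then, once.
The state is a dict: "time_s": time; "q": joint angles; "dq": joint speeds; "joint_efforts": joint torques, N m; "eef_pos": TCP position; "eef_rot": TCP orientation; "wrist_force": force on the tool from outside, world axes, zero at the start; "torque": the same for the moment, N m; "opening": opening from 0.0 (shut) to 1.0 (fully open); "grasp_force": force on a finger pad.
Only numpy, scipy, OpenCV 4.12 (cv2) and the standard library are available. Lean on these libraries where they do the work, as an engineer would, in place of code of your own. Each camera call takes 0.05 s, during which the arm holds its last target. There are 200 camera calls.

## Working session

There is one attempt and no reset: what is moved stays moved. The work goes in short steps, Python scripts to look and compute and a tool call to move; the robot and the scene stay as the last step left them, time stands still between calls to the robot, and variables do not carry over. Pictures are saved under pics/ and viewed, at most 10 in all, crops included, and the job is handed in when it is done.

Besides the shell and the picture viewer there is one more tool, called after "Request:" in YAML: its name, and indented under it one key for each argument. send_rows: Moves the arm, as the interface text tells. Its arguments: {"type":"object","properties":{"dr":{"type":"array","items":{"type":"array","items":{"type":"number"}}},"xyz":{"type":"array","items":{"type":"array","items":{"type":"number"}}},"jaw":{"type":"array","items":{"type":"number"}}},"required":["dr","xyz","jaw"]}

```bash
mkdir -p pics && python3 - <<'E'
from bench import ctrl
import cv2
for n in("side","top"):
    cv2.imwrite(f"pics/{n}0.png",ctrl.camera(n)[:,:,::-1])
    c=ctrl.calibration(n);print(n,c["camera_matrix"],c["D"],c["world_from_camera"])
o=ctrl.get_obs();print(o["time_s"],o["eef_pos"],o["eef_rot"],o["wrist_force"],o["opening"])
E
```

```text
side [[414.06593269   0.         276.85246245]
 [  0.         414.06593269 212.78533003]
 [  0.           0.           1.        ]] [-0.05982128  0.          0.          0.          0.        ] [[ 0.70270461  0.42205646 -0.57277795  0.00205341]
 [-0.71120768  0.39434729 -0.58195692 -0.53560042]
 [-0.01974524  0.81630788  0.57727945  0.58487508]
 [ 0.          0.          0.          1.        ]]
top [[452.76932687   0.         279.82433893]
 [  0.         452.76932687 207.46921399]
 [  0.           0.           1.        ]] [-0.10246117  0.          0.          0.          0.        ] [[-0.00646647  0.99198121 -0.12621988  0.36279283]
 [-0.99991527 -0.00784035 -0.01039105 -0.06189086]
 [-0.01129733  0.126142    0.99194787  1.07564096]
 [ 0.          0.          0.          1.        ]]
0.1 [0.20966687 0.53490786 0.24918454] [-3.10413630e-04  1.85811187e-01  9.82585144e-01 -7.35673667e-04] [ 0.00580929 -0.22104858  1.24761309] 1.0003069907508169
```

View pics/top0.png

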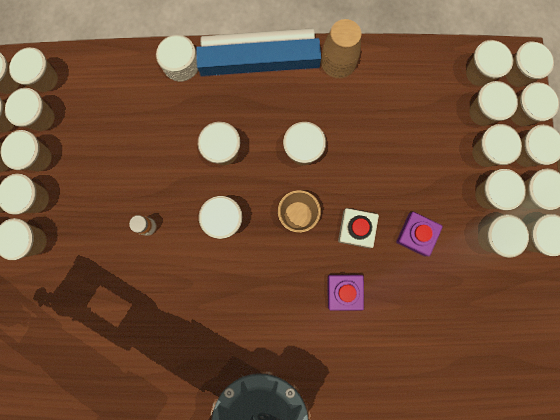

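View pics/side0.png

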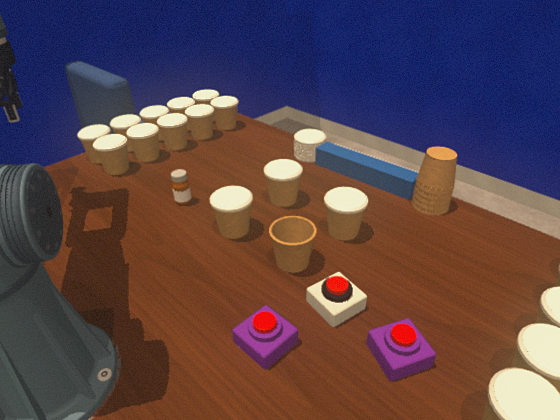

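Top view: closed lids are at (219,143), (304,143) and (220,217), and the open cup is at (299,211). Red buttons are at (360,227) on a white box, and at (347,293) and (423,233) on purple boxes. The white-boxed one with the black housing fits: (360,227) in top, (337,287) in side. The jar is at (140,224). The tall stack at (345,45) is not part of the batch.

```bash
cat > h.py <<'E'
import numpy as np,cv2
from bench import ctrl
def cal(n):
    c=ctrl.calibration(n);return np.array(c["camera_matrix"]),np.array(c["D"]),np.array(c["world_from_camera"])
def ray(n,p):
    K,D,T=cal(n);u=cv2.undistortPoints(np.array([[p]],float),K,D)[0,0]
    d=T[:3,:3]@[u[0],-u[1],-1];return T[:3,3],d/np.linalg.norm(d)
def proj(n,P):
    K,D,T=cal(n);q=(np.atleast_2d(P)-T[:3,3])@T[:3,:3]*[1,-1,-1]
    return cv2.projectPoints(q,np.zeros(3),np.zeros(3),K,D)[0][:,0]
def tri(a,b):
    A=np.zeros((3,3));v=np.zeros(3);R=[ray("top",a),ray("side",b)]
    for o,d in R:
        M=np.eye(3)-np.outer(d,d);A+=M;v+=M@o
    x=np.linalg.solve(A,v);return x,[np.linalg.norm((np.eye(3)-np.outer(d,d))@(x-o)) for o,d in R]
def onz(n,p,z):
    o,d=ray(n,p);return o+d*(z-o[2])/d[2]
E
python3 - <<'E'
from h import *
I={n:cv2.imread(f"pics/{n}0.png") for n in("top","side")}
def red(n,c,r=18):
    b,g,rr=[I[n][:,:,k].astype(int) for k in range(3)]
    m=(rr>150)&(g<70)&(b<70);ys,xs=np.nonzero(m);k=np.hypot(xs-c[0],ys-c[1])<r
    return xs[k].mean(),ys[k].mean()
a,b=red("top",(360,227)),red("side",(337,287));print("btn",a,b,tri(a,b),onz("top",a,.058),onz("side",b,.058))
print("mouth",tri((299,211),(293,231.5)),onz("top",(299,211),.085),onz("side",(293,231.5),.085))
for p,s in(((219,143),(283,170)),((304,143),(346,200)),((220,217),(232,199))):print("lid",tri(p,s)[0],onz("top",p,.094))
B=onz("top",a,.058);M=onz("top",(299,211),.085)
t=np.linspace(0,6.283,60);C=np.c_[np.cos(t),np.sin(t),0*t]
out=[]
for n,(x,y) in(("top",(255,165)),("side",(250,195))):
    im=cv2.resize(I[n][y:y+120,x:x+150],None,fx=2.6,fy=2.6,interpolation=cv2.INTER_CUBIC)
    for P,r in((B,.02),(M,.045)):
        cv2.polylines(im,[((proj(n,P+r*C)-[x,y]+.5)*2.6).astype(int)],True,(0,255,0),1)
    out.append(im)
cv2.imwrite("pics/crop.png",np.hstack(out))
E
```

```text
btn (np.float64(360.3640350877193), np.float64(226.71052631578948)) (np.float64(336.56810631229234), np.float64(284.72757475083057)) (array([ 0.44688141, -0.23308261,  0.05116018]), [np.float64(0.0010740524727716899), np.float64(0.0010740524727717445)]) [ 0.44707166 -0.23272027  0.058     ] [ 0.44029471 -0.23632032  0.058     ]
mouth (array([ 0.4812571, -0.0937109,  0.0780488]), [np.float64(0.0003242096994513755), np.float64(0.0003242096994513774)]) [ 0.48067213 -0.09370613  0.085     ] [ 0.47441715 -0.09958749  0.085     ]
lid [0.63688057 0.08472891 0.08524859] [0.63425073 0.08361117 0.094     ]
lid [ 0.63514985 -0.10727785  0.08464243] [ 0.63219704 -0.10645885  0.094     ]
lid [0.46940279 0.08060181 0.08288326] [0.46772278 0.07937697 0.094     ]
```

View pics/crop.png

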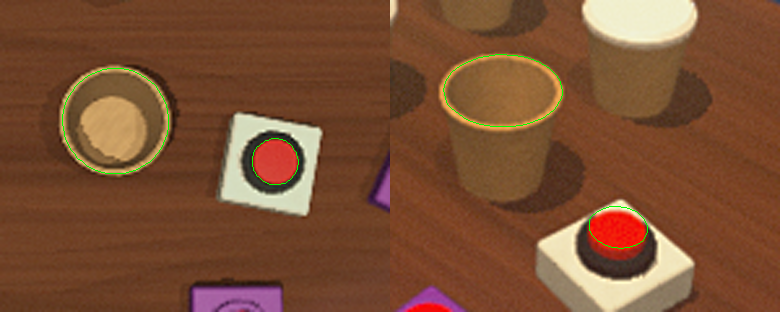

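The overlaid circles match in both views. The cup at top (299,211) is open: its inside is visible and it has no white lid. The red cap on the black housing and white box is the right one. Button is at about (0.446,-0.233) and mouth at about (0.480,-0.094). Next I move above the button with the jaw shutting.

Request:
send_rows:
  dr:
    - [0,0,0]
    - [0,0,0]
    - [0,0,0]
    - [0,0,0]
    - [0,0,0]
    - [0,0,0]
    - [0,0,0]
    - [0,0,0]
  xyz:
    - [-2,-2.5,0]
    - [-5,-6.3,0]
    - [-9,-11.3,0]
    - [-13,-16.3,0]
    - [-17,-21.4,0]
    - [-20,-25.1,0]
    - [-23,-28.9,0]
    - [-25,-31.4,0]
  jaw: [0,0,0,0,0,0,0,0]

```text
time_s: 1.1
eef_pos: [0.3282, 0.1499, 0.2499]
eef_rot: [0.0, 0.187, 0.982, -0.0]
wrist_force: [0.3, 0.1, -0.1]
opening: 0.001
grasp_force: 0.0
```

Request:
send_rows:
  dr:
    - [0,0,0]
    - [0,0,0]
    - [0,0,0]
    - [0,0,0]
    - [0,0,0]
    - [0,0,0]
    - [0,0,0]
    - [0,0,0]
  xyz:
    - [-3,-3.8,0]
    - [-7,-8.8,0]
    - [-12,-15.1,0]
    - [-17,-21.4,0]
    - [-21,-26.4,0]
    - [-24,-30.2,0]
    - [-25,-31.4,0]
    - [-25,-31.4,0]
  jaw: [0,0,0,0,0,0,0,0]

```text
time_s: 2.1
eef_pos: [0.4461, -0.2343, 0.2493]
eef_rot: [-0.0, 0.187, 0.982, 0.0]
wrist_force: [-1.1, 0.2, -0.2]
opening: -0.004
grasp_force: 0.0
```

```bash
cat > d.py <<'E'
from h import *
from scipy.spatial.transform import Rotation as R
o=ctrl.get_obs();r=R.from_quat(np.roll(o["eef_rot"],-1))
print(o["time_s"],o["eef_pos"],o["eef_rot"],o["wrist_force"],o["opening"],r.as_matrix().round(4).tolist())
for n,p in(("btn",[.446,-.233,.077]),("mouth",[.480,-.0945,.116])):print(n,r.inv().apply(np.array(p)-o["eef_pos"])*100)
E
python3 d.py
```

```text
2.1 [ 0.44608009 -0.23432557  0.24927783] [-4.91914728e-04  1.87435837e-01  9.82276717e-01  1.24029547e-04] [-1.12655965  0.197258   -0.1623156 ] -0.003520792136205241 [[-0.9297, 0.3682, -0.0009], [0.3682, 0.9297, 0.0004], [0.001, 0.0001, -1.0]]
btn [ 0.0388076   0.11927332 17.22783837]
mouth [ 1.98161062 14.24831691 13.33064147]
```

Request:
send_rows:
  dr:
    - [0,0,0]
    - [0,0,0]
    - [0,0,0]
    - [0,0,0]
    - [0,0,0]
    - [0,0,0]
    - [0,0,0]
    - [0,0,0]
  xyz:
    - [0,0.1,2]
    - [0,0.1,5]
    - [0,0.1,8]
    - [0,0.1,11]
    - [0,0.1,13.5]
    - [0,0.1,15]
    - [0,0.1,15.5]
    - [0,0.1,15.5]
  jaw: [0,0,0,0,0,0,0,0]

```text
time_s: 3.1
eef_pos: [0.4467, -0.2309, 0.0954]
eef_rot: [0.0, 0.186, 0.983, -0.0]
wrist_force: [-0.6, -0.6, 0.4]
opening: -0.002
grasp_force: 0.0
```

```bash
python3 d.py && python3 - <<'E'
from h import *
out=[]
for n,(x,y) in(("top",(285,165)),("side",(250,180))):
    im=ctrl.camera(n)[y:y+130,x:x+130,::-1]
    out.append(cv2.resize(im,None,fx=3,fy=3,interpolation=cv2.INTER_CUBIC))
cv2.imwrite("pics/press0.png",np.hstack(out))
E
```

```text
3.1 [ 0.44668789 -0.23088008  0.09535177] [ 1.54129767e-04  1.85636523e-01  9.82618466e-01 -8.39266813e-05] [-0.60227349 -0.61769775  0.42232289] -0.001561506182633821 [[-0.9311, 0.3648, 0.0003], [0.3648, 0.9311, -0.0002], [-0.0003, -0.0001, -1.0]]
btn [-0.01267821 -0.2222789   1.83520516]
mouth [ 1.87310656 13.91312063 -2.06694759]
```

View pics/press0.png

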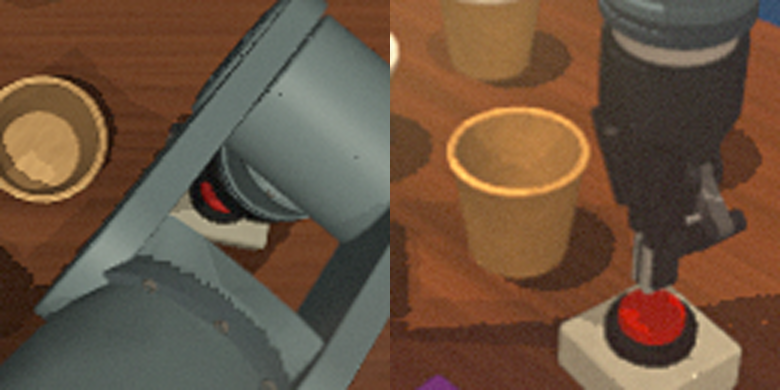

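The shut fingertips hang just above the red cap (side about (335,277)), clear of the cup. Now I press slowly.

Request:
send_rows:
  dr:
    - [0,0,0]
    - [0,0,0]
    - [0,0,0]
    - [0,0,0]
    - [0,0,0]
    - [0,0,0]
    - [0,0,0]
    - [0,0,0]
  xyz:
    - [0,-0.2,0.6]
    - [0,-0.2,1.2]
    - [0,-0.2,1.6]
    - [0,-0.2,1.8]
    - [0,-0.2,2.0]
    - [0,-0.2,2.2]
    - [0,-0.2,2.3]
    - [0,-0.2,2.3]
  jaw: [0,0,0,0,0,0,0,0]

```text
time_s: 4.2
eef_pos: [0.4456, -0.2327, 0.072]
eef_rot: [-0.0, 0.186, 0.983, 0.0]
wrist_force: [-3.0, 1.7, 5.2]
opening: -0.002
grasp_force: 2.0
```

```bash
python3 d.py
```

```text
4.2 [ 0.44560588 -0.23270346  0.07202618] [-2.13498561e-04  1.85768944e-01  9.82593429e-01  8.45277528e-05] [-2.97767083  1.7294234   5.19945789] -0.0018176588784785772 [[-0.931, 0.3651, -0.0004], [0.3651, 0.931, 0.0002], [0.0005, 0.0001, -1.0]]
btn [-0.04729356 -0.01317599 -0.49740403]
mouth [ 1.84536273 14.12247297 -4.39532407]
```

Request:
send_rows:
  dr:
    - [0,0,0]
    - [0,0,0]
    - [0,0,0]
    - [0,0,0]
    - [0,0,0]
    - [0,0,0]
    - [0,0,0]
    - [0,0,0]
  xyz:
    - [0,0,0.05]
    - [0,0,0.1]
    - [0,0,0.15]
    - [0,0,0.2]
    - [0,0,0.2]
    - [0,0,0.2]
    - [0,0,0.2]
    - [0,0,0.2]
  jaw: [0,0,0,0,0,0,0,0]

```text
time_s: 5.2
eef_pos: [0.4457, -0.2328, 0.0706]
eef_rot: [-0.0, 0.186, 0.983, 0.0]
wrist_force: [-5.8, 3.7, 10.9]
opening: 0.002
grasp_force: 5.7
```

Request:
send_rows:
  dr:
    - [0,0,0]
    - [0,0,0]
    - [0,0,0]
    - [0,0,0]
    - [0,0,0]
    - [0,0,0]
    - [0,0,0]
    - [0,0,0]
  xyz:
    - [0,0,0.05]
    - [0,0,0.1]
    - [0,0,0.1]
    - [0,0,0.1]
    - [0,0,0.1]
    - [0,0,0.1]
    - [0,0,0.1]
    - [0,0,0.1]
  jaw: [0,0,0,0,0,0,0,0]

```text
time_s: 6.2
eef_pos: [0.4458, -0.2328, 0.0705]
eef_rot: [-0.0, 0.186, 0.983, -0.0]
wrist_force: [-8.2, 5.1, 19.9]
opening: 0.002
grasp_force: 10.0
```

The command went 1 mm deeper but the tips did not move, and the force rose to 20 N, so the button is right down. Now straight up.

Request:
send_rows:
  dr:
    - [0,0,0]
    - [0,0,0]
    - [0,0,0]
    - [0,0,0]
    - [0,0,0]
    - [0,0,0]
    - [0,0,0]
    - [0,0,0]
  xyz:
    - [0,0,-0.5]
    - [0,0,-1.5]
    - [0,0,-3.5]
    - [0,0,-6.5]
    - [0,0,-9.5]
    - [0,0,-12]
    - [0,0,-13]
    - [0,0,-13]
  jaw: [0,0,0,0,0,0,0,0]

```text
time_s: 7.2
eef_pos: [0.4461, -0.2331, 0.1994]
eef_rot: [0.001, 0.186, 0.983, -0.0]
wrist_force: [0.0, 0.4, -1.2]
opening: -0.003
grasp_force: 0.0
```

```bash
python3 d.py; python3 - <<'E'
from h import *
out=[]
for n,(x,y) in(("top",(255,165)),("side",(240,195))):
    im=ctrl.camera(n)[y:y+130,x:x+130,::-1]
    out.append(cv2.resize(im,None,fx=3,fy=3,interpolation=cv2.INTER_CUBIC))
cv2.imwrite("pics/after.png",np.hstack(out))
E
```

```text
7.2 [ 0.44609402 -0.23310221  0.19935761] [ 6.83565849e-04  1.85831166e-01  9.82581387e-01 -3.59141743e-04] [ 0.00658259  0.41731788 -1.19631421] -0.0030499390119451916 [[-0.9309, 0.3652, 0.0012], [0.3652, 0.9309, -0.001], [-0.0015, -0.0005, -1.0]]
btn [3.05551072e-02 1.16084502e-02 1.22357252e+01]
mouth [ 1.91747848 14.14491546  8.32654969]
```

View pics/after.png

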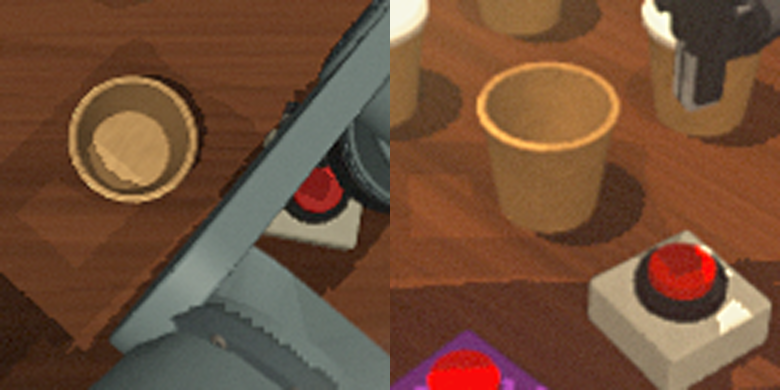

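The button is back up and the cup is unmoved. Next: across to the mouth, then down, leaving the tips about 12 mm above the rim.

Request:
send_rows:
  dr:
    - [0,0,0]
    - [0,0,0]
    - [0,0,0]
    - [0,0,0]
    - [0,0,0]
    - [0,0,0]
    - [0,0,0]
    - [0,0,0]
  xyz:
    - [0.2,1.5,0]
    - [0.6,4.5,0]
    - [1.1,8,0]
    - [1.5,11,0]
    - [1.8,13.2,0]
    - [1.9,14.1,0]
    - [1.9,14.1,0]
    - [1.9,14.1,0]
  jaw: [0,0,0,0,0,0,0,0]

```text
time_s: 8.3
eef_pos: [0.4794, -0.0951, 0.1988]
eef_rot: [-0.0, 0.186, 0.983, -0.0]
wrist_force: [-0.1, 0.1, -0.7]
opening: 0.001
grasp_force: 0.0
```

Request:
send_rows:
  dr:
    - [0,0,0]
    - [0,0,0]
    - [0,0,0]
    - [0,0,0]
    - [0,0,0]
    - [0,0,0]
    - [0,0,0]
    - [0,0,0]
  xyz:
    - [0,0,1]
    - [0,0,2.5]
    - [0,0,4]
    - [0,0,5.5]
    - [0,0,6.7]
    - [0,0,7.6]
    - [0,0,8.1]
    - [0,0,8.2]
  jaw: [0,0,0,0,0,0,0,0]

```text
time_s: 9.3
eef_pos: [0.4796, -0.0946, 0.1168]
eef_rot: [-0.0, 0.186, 0.983, -0.0]
wrist_force: [-0.5, 0.7, -0.0]
opening: -0.0
grasp_force: 0.0
```

```bash
python3 d.py; python3 - <<'E'
from h import *
im=ctrl.camera("side")[160:300,220:400,::-1]
cv2.imwrite("pics/point.png",cv2.resize(im,None,fx=4,fy=4,interpolation=cv2.INTER_CUBIC))
E
```

```text
9.3 [ 0.47956604 -0.09462443  0.11684602] [-6.01249706e-05  1.85784966e-01  9.82590425e-01 -1.34166537e-07] [-0.54376497  0.72658537 -0.02174602] -0.0004188252226632288 [[-0.931, 0.3651, -0.0001], [0.3651, 0.931, 0.0], [0.0001, -0.0, -1.0]]
btn [ -1.92768633 -14.10773106   3.98469285]
mouth [-0.03586688  0.02742969  0.08459675]
```

View pics/point.png

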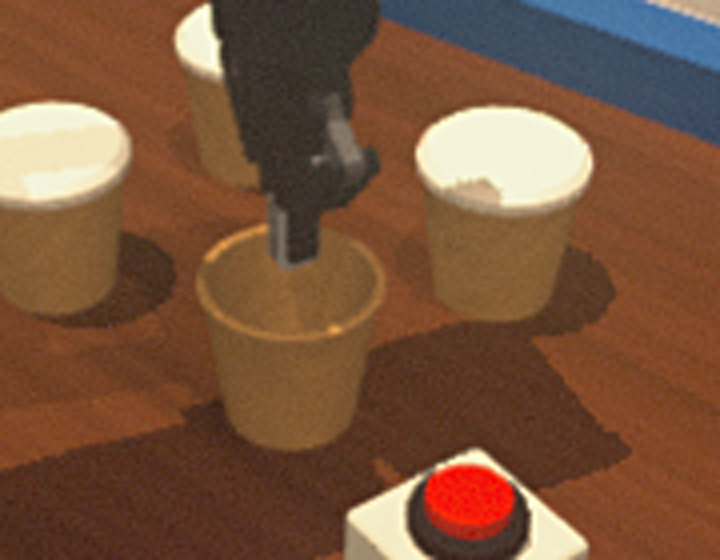

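The shut tips, at crop (295,265), point over the middle of the open mouth, just above the rim and without touching. Now I hold for three seconds.

Request:
send_rows:
  dr:
    - [0,0,0]
    - [0,0,0]
    - [0,0,0]
    - [0,0,0]
    - [0,0,0]
    - [0,0,0]
    - [0,0,0]
    - [0,0,0]
  xyz:
    - [0,0,0]
    - [0,0,0]
    - [0,0,0]
    - [0,0,0]
    - [0,0,0]
    - [0,0,0]
    - [0,0,0]
    - [0,0,0]
  jaw: [0,0,0,0,0,0,0,0]

```text
time_s: 10.35
eef_pos: [0.4795, -0.0946, 0.117]
eef_rot: [-0.0, 0.186, 0.983, 0.0]
wrist_force: [-0.7, 1.1, 0.4]
opening: 0.001
grasp_force: 0.0
```

Request:
send_rows:
  dr:
    - [0,0,0]
    - [0,0,0]
    - [0,0,0]
    - [0,0,0]
    - [0,0,0]
    - [0,0,0]
    - [0,0,0]
    - [0,0,0]
  xyz:
    - [0,0,0]
    - [0,0,0]
    - [0,0,0]
    - [0,0,0]
    - [0,0,0]
    - [0,0,0]
    - [0,0,0]
    - [0,0,0]
  jaw: [0,0,0,0,0,0,0,0]

```text
time_s: 11.35
eef_pos: [0.4796, -0.0946, 0.117]
eef_rot: [0.0, 0.186, 0.983, 0.0]
wrist_force: [0.3, -0.4, 0.0]
opening: 0.0
grasp_force: 0.0
```

Request:
send_rows:
  dr:
    - [0,0,0]
    - [0,0,0]
    - [0,0,0]
    - [0,0,0]
    - [0,0,0]
    - [0,0,0]
    - [0,0,0]
    - [0,0,0]
  xyz:
    - [0,0,0]
    - [0,0,0]
    - [0,0,0]
    - [0,0,0]
    - [0,0,0]
    - [0,0,0]
    - [0,0,0]
    - [0,0,0]
  jaw: [0,0,0,0,0,0,0,0]

```text
time_s: 12.35
eef_pos: [0.4795, -0.0946, 0.117]
eef_rot: [-0.0, 0.186, 0.983, -0.0]
wrist_force: [0.2, 0.4, 0.2]
opening: 0.001
grasp_force: 0.0
```

```bash
python3 -c "
from bench import ctrl
print(ctrl.get_obs()['eef_pos'],ctrl.hand_in())"
```

```text
the job is handed in; nothing more can be done
[ 0.47953894 -0.0946169   0.11698475] None
```

I pressed the red call button right down and it came back up; the arm then held still for 3 s with its fingertips about 13 mm above the open cup's mouth, and I handed the job in at about 12.4 s with it still pointing there (no verdict was returned).

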